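Set the incisal pin of a dental articulator down on its incisal table

ROBOT

A 6-joint arm with a two-finger parallel gripper is mounted at the origin on a cart in front of the work surface, level with it; the furniture and walls round the work are solid. World frame = base frame: x ahead of the robot, y to its left, z up, the work surface at z = 0. Lengths are in mm, angles in degrees, forces in N, time in s.
With the tool pointing down it reaches from about 300 to 950 mm from the base axis. Payload 3.1 kg.
Tool frame: the origin (TCP) lies on the centre line of the jaws, within the pads' length; the fingertips stand 8 mm ahead of it and the grasp point (between the pads) lies 11 mm behind it (arm.tip_reach is the distance from the TCP to the fingertips, in mm); z points along the fingers, y is the line along which they close (so a half turn about z gives the same grasp; the last joint's range is limited). The gripper opens to 85 mm and grips with 20 to 120 N. Pads are 22 mm wide; open, the fingers measure 114 mm over their backs; the gripper's body (76 mm by 85 mm) begins 54 mm behind the grasp point. The pads swing forward as they close: fully open they stand 13 mm farther back than shut.
Start: joints at [-79.051, 17.653, 93.61, -0, 68.738, -3.994], TCP at [161.131, -603.878, 239.272] pointing down, gripper open.
Joint ranges: [-175.34, 175.34], [-45.06, 112.39], [2.9, 150.54], [-68.45, 248.45], [3.09, 151.38], [-168.51, 168.51]. Speed limits (degrees/s): [159.86, 159.86, 180, 180, 180, 180].

INTERFACE

Orientations are given as a 3x3 rotation matrix whose columns are the frame's x, y, z axes.
In Python, from rig import arm gives the robot as it stands.
- The arm moves only by the tool drive_tool, never from a script. Its argument "increments" is a list of rows, each an object of numbers: "claw": the opening, from 0 (shut) to 1 (fully open); "dx", "dy", "dz": the shift along the world's x, y, z in units of 25 mm (1.0 is 25 mm); "turn": the turn about the world's z in units of 8 degrees (1.0 is 8 degrees). In form: [{"claw": .., "dx": .., "dy": .., "dz": .., "turn": ..}, ...]. A call has exactly 5 rows; each row shifts and turns the commanded pose from where the row before left it; what a row does not reach is not made up. A row lasts 1/8 s, in which the tool goes at most 62.5 mm and 10.7 degrees, less where a joint would pass 70% of its speed; a pose out of reach is approached as far as the arm can. A call is refused whole if a number of a shift passes 1 or a number of a turn 1, either way. A call with a gripper value outside its range is refused whole. The fingers move at their own pace and stop on an object; "grip_force" is the grip in N (left out, the last holds). Time passes only in rows, so rows that do not move let the fingers close, or fill a call up. It gives the time, the measured TCP pose, the force, the opening and the grip force at its end, in the units of the state.
- arm.get_obs(): the state, without advancing time (a new reading comes with each control period).
- arm.get_image(name): name is "side" or "top"; returns (picture, depth): 480x640x3 uint8, red, green, blue; 480x640 float32, mm along the optical axis (not along the pixel's ray), 0 where there is no reading.
- arm.camera_info(name): a dict with "intrinsics" (3x3 intrinsics, pixels), "rvec" (rotation vector, rad) and "tvec" (3), from world to camera coordinates, as OpenCV has them. Camera axes: x right, y down, z forward; pixel columns grow to the right and rows downward; lengths in mm; the calibration is good to about 2 mm. A picture is of the moment at which its call begins. camera_info takes no time and is no camera call.
- arm.finish_job(): hands the job in; it is judged then, once.
Trained networks look in the newest picture that a camera, given by its name, has taken for a name from the list of things; names that differ only in an ending like _2 or _b are one class to them, and where a whole thing is asked for, a point or a joint stands for the part that bears it (a point fixed in the world has none). Each returns a list of dicts, best first, with "confidence" (0 to 1); they miss things now and then, are a little off and sometimes report something else, mostly with a low value. They report only what shows in the picture. A call takes as long as a camera call. They do not tell look-alikes from the thing itself.
- arm.search_frame(camera, name): "xyz" ([x, y, z] in mm, in the coordinates of the camera as it stood for that picture, good to about 4 mm: the middle of the surface that is visible of it).
The state is a dict: "clock": time; "q": joint angles; "joint_vel": joint speeds; "joint_efforts": joint torques, N m; "position": TCP position; "eef_rot": TCP orientation; "force": force on the tool from outside, world axes, zero at the start; "torque": the same for the moment, N m; "width": opening from 0.0 (shut) to 1.0 (fully open); "grasp_force": force on a finger pad.
Only numpy, scipy, OpenCV 4.12 (cv2) and the standard library are available. Lean on these libraries where they do the work, as an engineer would, in place of code of your own. Each camera call takes 0.05 s, during which the arm holds its last target. There are 200 camera calls.

TASK

A case is mounted in the articulator and needs its incisal pin back. Take the all-steel pin (not the black-headed spare) out of the white rack, slide it tapered end first down through the sleeve at the front of the articulator's upper arm, past the spring plunger that grips it from the side, and gently on until its tip really stands on the incisal table below, with no gap. Leave it there upright, held by the plunger, and do not lean hard on the articulator or disturb anything else on the bench.

Things in the scene. Friction and masses are not known exactly. Their poses are not given: they have to be found in the camera images.
- articulator: Aluminium dental articulator with two stone casts mounted in it, 164 mm deep, 100 wide, 142 tall; fixed, upper arm locked. Origin on the bench under the axis of the pin sleeve; x points back from the sleeve to the casts and hinge posts, z up. Nothing behind the sleeve is over 139 mm high. Do not press on it with more than 20 N with the gripper or lever the pin in it.
- sleeve_mouth (a point): Centre of the mouth of the pin sleeve, level with its top face, 142 mm above the bench. The sleeve is a 24 mm square block at the front end of the upper arm with an upright bore of 9 mm, 30 mm long, open below, with a 2 mm chamfer at the mouth.
- plunger (a joint): Spring plunger in the sleeve's front wall, 15 mm below the mouth, black knob outside. 0: round nose fully out, 0.8 mm short of the bore axis; grows in m as it is pushed back, about 2 mm with a pin's shaft past it. Spring 3 N at first, 6 N with a pin in; pushing the pin past it takes some 6 to 12 N; then the pin drags in the sleeve with 3 to 8 N all the way down and stays where it is left.
- incisal_table: Incisal table under the sleeve: fixed dark seat, 34 mm across, origin on the bore axis 20 mm above the bench. On it a flat steel cup, 30 mm across, at the height its screw was set to: the cup's top is anywhere from 10 to 32 mm above this origin and is not measured. The cup does not give; press on it with no more than 12 N.
- incisal_pin: The pin to fit: steel, round, 154 mm long, about 80 g. Origin at the centre of its tip (lower end), z along it to the head. Tapers from 4 mm diameter at the tip to 8 mm at 9 mm up; 8 mm shaft up to 130 mm; ringed steel head, 14 mm across, from 130 to 154 mm. Hangs upright by its head in an end hole of the rack.
- spare_pin: Spare pin with a black plastic head, 134 mm long (tip taper and 8 mm shaft alike; head 14 mm in diameter from 110 to 134 mm). Origin at its tip, z up. Hangs in the other end hole of the rack; leave it there.
- pin_rack: White plastic rack, fixed, 104 mm (its x) by 50 mm, 142 mm tall: a top plate 8 mm thick on two legs with three 10 mm holes in a row along its x at -34, 0 and 34 mm. Origin on the bench under the middle hole. The heads of the pins stand on the plate's top face, 142 mm above the bench.
- wax_spatula: Flat wooden spatula, 120x12x5 mm, lying loose on the bench, origin under its centre, x along it; a bystander.
- cast_white: Low white dental cast (horseshoe), 60x64x22 mm, loose on the bench, origin under its centre; a bystander.
Mind the look-alikes: they are no part of the job. Of the things shaped like the pin_rack, the white one is meant.

How it is judged (in metres and radians):
On the way, in this order (a step that is already met when the one before it is completed fails the run):
1. the steel pin is drawn up out of the rack (z of incisal_pin in the frame of pin_rack above 0.138 m), for 0.1 s.
2. the pin has been slid through the sleeve, its tip out below, the plunger pushed back by it (value of joint plunger above 0.001 m and z of incisal_pin in the frame of articulator below 0.108 m and horizontal distance between incisal_pin and sleeve_mouth below 0.006 m), for 0.1 s.
At the end, for the whole second after the job is handed in: The steel pin is through the sleeve, upright (within 0.07 rad) and at rest, its tip within 6 mm of the bore axis and standing on the cup of the incisal table (contact force over 0.05 N), the plunger pushed back more than 1 mm by its shaft (contact force between incisal_pin and incisal_table above 0.05 N and value of joint plunger above 0.001 m and horizontal distance between incisal_pin and sleeve_mouth below 0.006 m and z of incisal_pin in the frame of articulator below 0.058 m and angle between the z axis of incisal_pin and the z axis of articulator, either way round below 0.07 rad and linear speed of incisal_pin below 0.01 m/s); the robot touches nothing.
It fails at once if the pin presses on the cup of the incisal table with more than 12 N (contact force between incisal_pin and incisal_table above 12 N).
It fails at once if the pin is levered or jammed in the articulator: contact forces between them add up to more than 50 N (contact force between incisal_pin and articulator above 50 N).
It fails at once if the gripper or arm presses on the articulator with more than 20 N (contact force between any of the fingers, the arm and articulator above 20 N).
It fails at once if the spare pin, the white cast or the spatula is moved by more than 20 mm (distance of any of spare_pin, cast_white, wax_spatula from where it was at the start of the episode above 0.02 m).
It also fails if it takes over 61 s, if anything falls off the work surface, if the arm or the gripper's body presses on something with over 40 N, if the wrist force passes 120 N, or if a joint passes its speed limit or range.

## Working session

There is one attempt and no reset: what is moved stays moved. The work goes in short steps, Python scripts to look and compute and a tool call to move; the robot and the scene stay as the last step left them, time stands still between calls to the robot, and variables do not carry over. Pictures are saved under pics/ and viewed, at most 10 in all, crops included, and the job is handed in when it is done.

Besides the shell and the picture viewer there is one more tool, called after "Call:" as name(argument=value, ...), one argument or row to a line, values as JSON. drive_tool: Moves the arm, as the interface text tells. Its arguments: {"type":"object","properties":{"increments":{"type":"array"},"grip_force":{"type":"number"}},"required":["increments"]}

```bash
mkdir -p pics
cat > h.py <<'E'
import numpy as np,cv2
from rig import arm
def cam(n):
    c=arm.camera_info(n);R=cv2.Rodrigues(np.array(c["rvec"],float))[0]
    return np.array(c["intrinsics"],float),R,np.array(c["tvec"],float).ravel()
def c2w(n,p):
    K,R,t=cam(n);return (np.asarray(p,float)-t)@R
def cloud(n,d):
    K,R,t=cam(n);v,u=np.mgrid[:480,:640]
    P=np.dstack([(u-K[0,2])/K[0,0]*d,(v-K[1,2])/K[1,1]*d,d])
    return (P-t)@R
E
python3 - <<'E'
from h import *
np.set_printoptions(precision=1,suppress=True)
for n in("top","side"):
    im,d=arm.get_image(n);cv2.imwrite(f"pics/{n}0.png",im[:,:,::-1]);np.save(n+"0.npy",d)
    K,R,t=cam(n);print(n,"cam at",-R.T@t,"f",K[0,0],"axis",R[2])
    for o in("articulator","sleeve_mouth","incisal_table","incisal_pin","spare_pin","pin_rack","cast_white","wax_spatula"):
        print(o,[(c2w(n,r["xyz"]),round(r["confidence"],2)) for r in arm.search_frame(n,o)])
print(arm.get_obs())
E
```

```text
top cam at [ 183.3 -326.  1112.9] f 573.770378716228 axis [ 0.2 -0.1 -1. ]
articulator [(array([ 584.7, -235.3,  122.9]), 0.72)]
sleeve_mouth [(array([ 581. , -236.7,  122.8]), 0.69)]
incisal_table [(array([ 501.1, -239.3,   37.3]), 0.63), (array([ 511.5, -399.3,  137.8]), 0.6)]
incisal_pin [(array([ 486.1, -405.1,  164.1]), 0.48)]
spare_pin []
pin_rack [(array([ 507.1, -399.7,  138.8]), 0.9), (array([ 376.3, -728.5,  116.1]), 0.63), (array([ 367.2, -423.3,  144.7]), 0.56)]
cast_white [(array([ 371.2, -296.9,   14.9]), 0.97), (array([ 484.3, -408. ,  162.2]), 0.18)]
wax_spatula [(array([ 394. , -148.2,    3.9]), 0.95)]
side cam at [  -89.9 -1198.5   699.7] f 595.5033788104436 axis [ 0.5  0.7 -0.5]
articulator [(array([ 559.9, -246.3,  100.8]), 0.59)]
sleeve_mouth [(array([ 563.4, -236.9,  102.5]), 0.89)]
incisal_table [(array([ 498.6, -234.5,   39.3]), 0.52)]
incisal_pin []
spare_pin [(array([ 553.4, -402.6,  110.7]), 0.6)]
pin_rack [(array([ 364.9, -740.6,   72.6]), 0.91), (array([ 528.6, -406.5,   82.8]), 0.71), (array([ 337.7, -584.2,   73.3]), 0.65)]
cast_white [(array([ 365.3, -317.6,    6.5]), 0.63)]
wax_spatula [(array([ 527. , -409.4,   81.5]), 0.25)]
{'clock': 0.9, 'q': array([-79.1,  17.6,  93.6,  -0. ,  68.7,  -4. ]), 'joint_vel': array([-0.1,  0. ,  0. , -0. ,  0.1,  0. ]), 'joint_efforts': array([  0. , -41.5, -27.7,  -0. ,   0. ,   0. ]), 'position': array([ 161.1, -603.9,  239.3]), 'eef_rot': array([[ 1. ,  0.3,  0. ],
       [ 0.3, -1. , -0. ],
       [-0. ,  0. , -1. ]]), 'force': array([0.5, 0.5, 1. ]), 'torque': array([ 0., -0.,  0.]), 'grasp_force': 0.0, 'width': 0.9951007934923726}
```

View pics/top0.png

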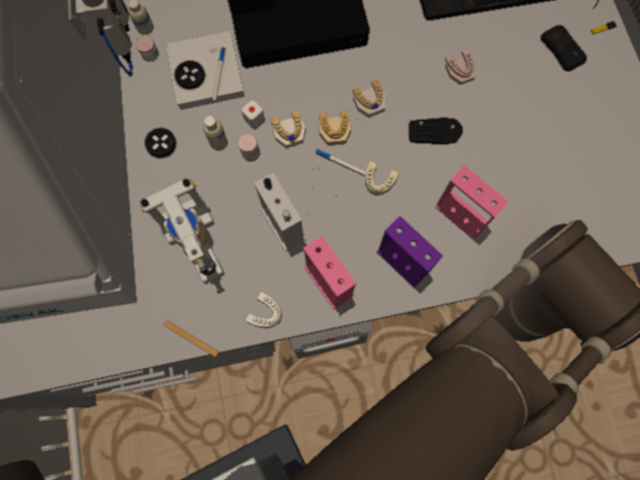

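View pics/side0.png

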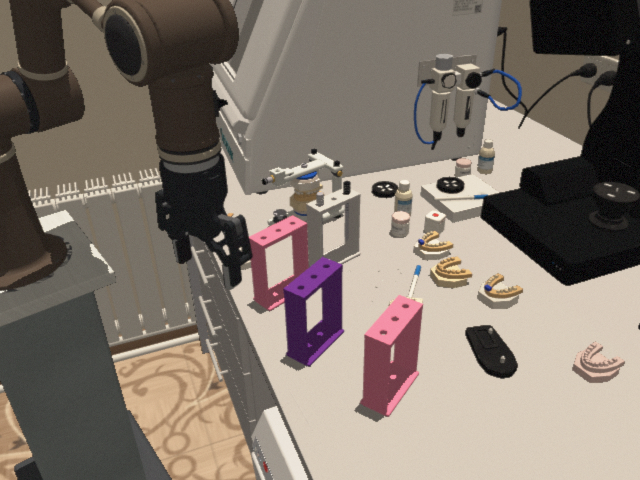

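The top view has the white rack at about (279,212), with the steel head near (287,215) and the black head near (267,184). The articulator's front (sleeve and table) is near (205,250)–(215,270). I'll measure these from depth.

Run:
```python
from h import *
np.set_printoptions(precision=1,suppress=True)
d=np.load("top0.npy");W=cloud("top",d);im=cv2.imread("pics/top0.png")
a=cv2.resize(im[170:290,130:310],None,fx=4,fy=4,interpolation=cv2.INTER_CUBIC)
cv2.imwrite("pics/crop_top.png",a)
s=cv2.imread("pics/side0.png")
cv2.imwrite("pics/crop_side.png",cv2.resize(s[140:275,220:380],None,fx=4.4,fy=4.4,interpolation=cv2.INTER_CUBIC))
for n in("top","side"):
    d=np.load(n+"0.npy");W=cloud(n,d)
    box=(W[...,0]>420)&(W[...,0]<600)&(W[...,1]>-440)&(W[...,1]<-350)&(d>0)
    m=box&(abs(W[...,2]-142)<4)
    P=W[m];r=cv2.minAreaRect(P[:,:2].astype(np.float32));print(n,"plate",m.sum(),r,np.median(P[:,2]))
    m=box&(W[...,2]>155);
    k,l,st,c=cv2.connectedComponentsWithStats(m.astype(np.uint8))
    for i in range(1,k):
        if st[i,4]>3:
            Q=W[l==i];print("head",st[i],c[i],Q.mean(0),Q[:,2].max(),Q.min(0),Q.max(0))
    b=(W[...,0]>450)&(W[...,0]<540)&(W[...,1]>-290)&(W[...,1]<-190)&(d>0)
    m=b&(abs(W[...,2]-142)<5)
    P=W[m];print("sleeve pts",m.sum(),P.mean(0) if m.sum() else 0)
    v,u=np.where(m)
    print("px",u.min(),u.max(),v.min(),v.max())
    if m.sum()>4: print(cv2.minAreaRect(P[:,:2].astype(np.float32)))
```

```text
top plate 1105 ((496.0521545410156, -405.87786865234375), (159.0854034423828, 47.84926223754883), 7.765172481536865) 141.14965221533336
head [263 178   8   9  57] [266.5 181.7] [ 555.2 -399.8  164. ] 169.0505921918296 [ 549.3 -406.5  155.2] [ 563.1 -393.6  169.1]
head [282 209   8  10  61] [285.5 213.2] [ 487.4 -403.9  164.2] 168.52691521083517 [ 481.  -411.5  155.2] [ 495.2 -397.2  168.5]
sleeve pts 173 [ 504.5 -232.1  140.8]
px 185 202 237 261
((513.1369018554688, -231.708740234375), (42.20425033569336, 24.22026824951172), 2.0231761932373047)
side plate 574 ((496.3780517578125, -406.2825622558594), (157.35690307617188, 50.00461959838867), 6.9195170402526855) 141.01799485262205
head [343 181   8   8  50] [346.2 184.1] [ 554.7 -401.8  161.7] 167.6064477032857 [ 548.7 -408.4  155.3] [ 564.3 -393.8  167.6]
head [316 192   8   9  56] [319.6 195.3] [ 487.2 -406.3  162.2] 167.4040443527404 [ 481.9 -412.6  155.2] [ 497.3 -397.8  167.4]
sleeve pts 78 [ 503.5 -233.4  140.6]
px 269 284 167 176
((503.3829650878906, -232.0579071044922), (29.664508819580078, 26.08713722229004), 88.74003601074219)
```

View pics/crop_top.png

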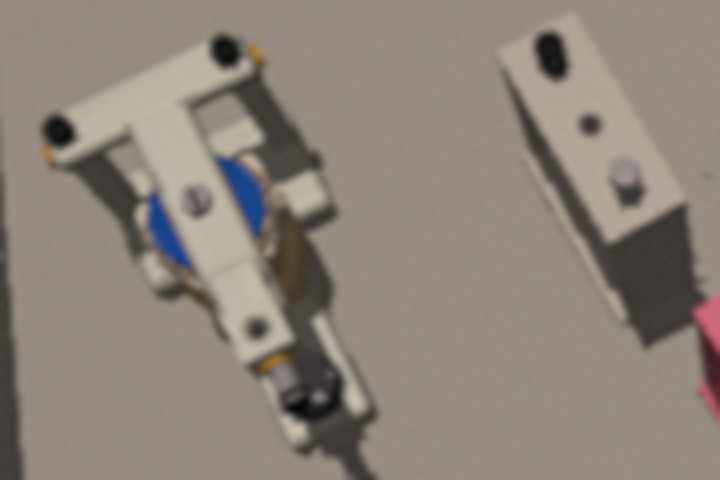

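View pics/crop_side.png

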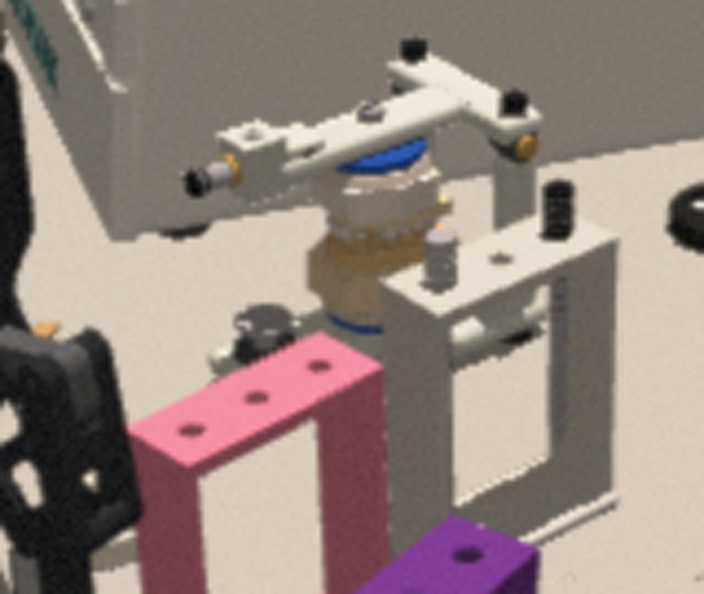

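The crops show the steel pin's head in the rack's near end. The sleeve bore is at about (194,251.5) in the top view and about (277,169.6) in the side view. The plunger knob faces forward, towards −x.

```bash
cat >> h.py <<'E'
def ray(n,u,v,z):
    K,R,t=cam(n);c=-R.T@t;r=R.T@np.linalg.solve(K,[u,v,1.]);return c+r*(z-c[2])/r[2]
def proj(n,p):
    K,R,t=cam(n);q=K@(R@np.asarray(p,float)+t);return q[:2]/q[2]
E
python3 - <<'E'
from h import *
np.set_printoptions(precision=1,suppress=True)
print(ray("top",193.9,251.4,142),ray("side",277.1,169.6,142))
# sleeve top block via bright pixels near
for n in("top","side"):
    W=cloud(n,np.load(n+"0.npy"))
    m=(abs(W[...,2]-141)<4)&(W[...,0]>480)&(W[...,0]<512)&(W[...,1]>-255)&(W[...,1]<-210)
    P=W[m];x=P[:,0];print(n,m.sum(),P.min(0),P.max(0),np.histogram(x,np.arange(480,514,4)))
    # arm axis
    for x0 in(520,540,560,580,600):
        q=W[(abs(W[...,0]-x0)<6)&(W[...,2]>120)&(W[...,1]>-265)&(W[...,1]<-200)]
        if len(q):print(x0,len(q),q[:,1].min(),q[:,1].max(),q[:,2].max())
    # white pad in front: steel pin head
    print(proj(n,[487.3,-405,166]))
E
```

```text
[ 504.7 -232.7  142. ] [ 506.1 -230.4  142. ]
top 132 [ 491.7 -244.   137. ] [ 511.9 -219.7  144.4] (array([ 0,  0,  1, 33, 28, 23, 23, 24]), array([480, 484, 488, 492, 496, 500, 504, 508, 512]))
520 88 -246.2699864308844 -217.3487639209303 143.03033580309383
540 95 -246.5342673047778 -216.7008244261622 137.018138606813
560 113 -250.41361559296612 -215.63688560677016 131.66450198022375
580 97 -254.14567464088015 -216.08286870334155 137.58398664097655
600 104 -245.36178559443354 -215.42197758159097 130.8994335812362
[286.  212.7]
side 65 [ 490.  -246.6  137.1] [ 512. -217.  144.] (array([ 0,  0,  3, 15, 12, 10, 14, 11]), array([480, 484, 488, 492, 496, 500, 504, 508, 512]))
520 44 -248.65638586483772 -225.6440582202834 141.89364982799958
540 34 -248.67913299743026 -219.60859475516133 134.71716329393362
560 49 -247.83282141256623 -214.5060946554629 129.45792397744094
580 41 -248.95144622771326 -223.79501646062718 136.98964809425874
600 39 -246.51596539913928 -219.7759712869824 129.5111977880978
[319.1 193.3]
```

Call:
drive_tool(
  increments=[
    {"dx":1,"dy":1,"dz":0,"claw":1},
    {"dx":1,"dy":1,"dz":0,"claw":1},
    {"dx":1,"dy":1,"claw":0.8},
    {"dx":1,"dy":1,"claw":0.6},
    {"dx":1,"dy":1,"claw":0.5},
  ],
  grip_force=40,
)

```text
invalid input
```

Call:
drive_tool(
  increments=[
    {"dx":1,"dy":1,"dz":0,"claw":1,"turn":0},
    {"dx":1,"dy":1,"dz":0,"claw":1,"turn":0},
    {"dx":1,"dy":1,"dz":0,"claw":0.8,"turn":0},
    {"dx":1,"dy":1,"dz":0,"claw":0.6,"turn":0},
    {"dx":1,"dy":1,"dz":0,"claw":0.5,"turn":0},
  ],
  grip_force=40,
)

```text
clock: 1.52
position: [286.9, -478.1, 239.4]
eef_rot: [[0.966, 0.258, 0.0], [0.258, -0.966, -0.0], [0.0, 0.0, -1.0]]
force: [0.2, -0.7, 0.3]
width: 0.499
grasp_force: 0.0
```

Call:
drive_tool(
  increments=[
    {"dx":1,"dy":0.4,"dz":0,"claw":0.5,"turn":-0.9},
    {"dx":1,"dy":0.4,"dz":0,"claw":0.5,"turn":-0.97},
    {"dx":1,"dy":0.4,"dz":0,"claw":0.5,"turn":0},
    {"dx":1,"dy":0.4,"dz":0,"claw":0.5,"turn":0},
    {"dx":1,"dy":0.4,"dz":0,"claw":0.5,"turn":0},
  ],
)

```text
clock: 2.15
position: [412.0, -428.5, 239.4]
eef_rot: [[1.0, -0.0, 0.0], [-0.0, -1.0, -0.0], [0.0, 0.0, -1.0]]
force: [-0.3, -0.1, 0.1]
width: 0.497
grasp_force: 0.0
```

Call:
drive_tool(
  increments=[
    {"dx":1,"dy":0.4,"dz":0,"claw":0.5,"turn":0},
    {"dx":1,"dy":0.4,"dz":-0.4,"claw":0.5,"turn":0},
    {"dx":1,"dy":0.12,"dz":-0.6,"claw":0.5,"turn":0},
    {"dx":0,"dy":0,"dz":-0.6,"claw":0.5,"turn":0},
    {"dx":0,"dy":0,"dz":0,"claw":0.5,"turn":0},
  ],
)

```text
clock: 2.78
position: [484.5, -404.9, 197.1]
eef_rot: [[1.0, -0.0, -0.004], [-0.0, -1.0, 0.003], [-0.004, -0.003, -1.0]]
force: [-0.3, -0.0, 0.1]
width: 0.502
grasp_force: 0.0
```

Run:
```python
from h import *
a=[]
for n,c in(("top",(286,213)),("side",(319,194))):
    im,d=arm.get_image(n);np.save(n+"1.npy",d)
    a.append(cv2.resize(im[c[1]-60:c[1]+60,c[0]-45:c[0]+45,::-1],None,fx=4,fy=4,interpolation=cv2.INTER_CUBIC))
cv2.imwrite("pics/pre.png",np.hstack(a))
o=arm.get_obs();print(o["clock"],o["position"],o["force"])
```

```text
2.875 [ 485.20494046 -406.11021199  199.16606474] [ 1.00653672 -0.5173123  -0.01532941]
```

View pics/pre.png

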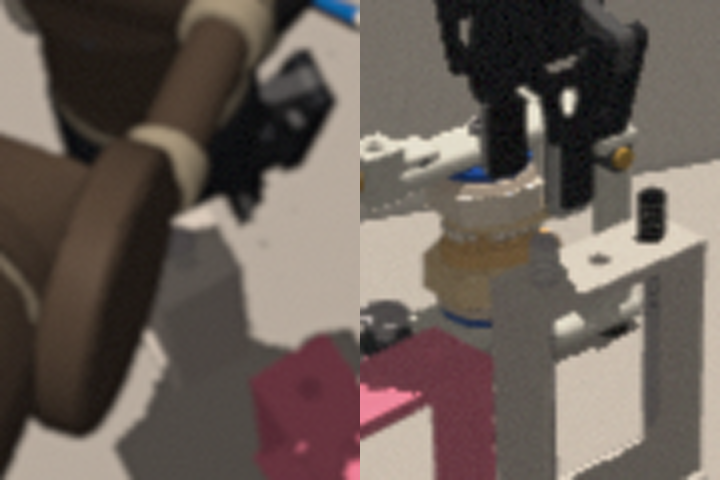

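The gripper stands open and centred above the steel head. I'll descend next.

Call:
drive_tool(
  increments=[
    {"dx":0,"dy":0,"dz":-0.6,"claw":0.5,"turn":0},
    {"dx":0,"dy":0,"dz":-0.6,"claw":0.5,"turn":0},
    {"dx":0,"dy":0,"dz":-0.4,"claw":0.5,"turn":0},
    {"dx":0,"dy":0,"dz":-0.2,"claw":0.4,"turn":0},
    {"dx":0,"dy":0,"dz":0,"claw":0.3,"turn":0},
  ],
)

```text
clock: 3.5
position: [485.9, -405.7, 153.6]
eef_rot: [[1.0, -0.0, -0.001], [-0.0, -1.0, 0.001], [-0.001, -0.001, -1.0]]
force: [-0.8, 0.0, 0.0]
width: 0.299
grasp_force: 0.0
```

Call:
drive_tool(
  increments=[
    {"dx":0,"dy":0,"dz":0,"claw":0.1,"turn":0},
    {"dx":0,"dy":0,"dz":0,"claw":0,"turn":0},
    {"dx":0,"dy":0,"dz":0,"claw":0,"turn":0},
    {"dx":0,"dy":0,"dz":0,"claw":0,"turn":0},
    {"dx":0,"dy":0,"dz":0,"claw":0,"turn":0},
  ],
  grip_force=60,
)

```text
clock: 4.12
position: [486.4, -405.4, 154.7]
eef_rot: [[1.0, -0.0, 0.0], [-0.0, -1.0, 0.001], [0.0, -0.001, -1.0]]
force: [0.5, 5.1, 4.5]
width: 0.134
grasp_force: 58.7
```

Call:
drive_tool(
  increments=[
    {"dx":0,"dy":0,"dz":0.3,"claw":0,"turn":0},
    {"dx":0,"dy":0,"dz":0.6,"claw":0,"turn":0},
    {"dx":0,"dy":0,"dz":0.8,"claw":0,"turn":0},
    {"dx":0,"dy":0,"dz":0.9,"claw":0,"turn":0},
    {"dx":0,"dy":0,"dz":0.9,"claw":0,"turn":0},
  ],
)

```text
clock: 4.75
position: [486.0, -406.5, 244.1]
eef_rot: [[1.0, -0.0, 0.0], [-0.0, -1.0, -0.002], [0.0, 0.002, -1.0]]
force: [-0.4, 0.7, -2.5]
width: 0.135
grasp_force: 58.6
```

Call:
drive_tool(
  increments=[
    {"dx":0,"dy":0,"dz":0.9,"claw":0,"turn":0},
    {"dx":0,"dy":0,"dz":0.9,"claw":0,"turn":0},
    {"dx":0,"dy":0,"dz":0.6,"claw":0,"turn":0},
    {"dx":0,"dy":0,"dz":0.1,"claw":0,"turn":0},
    {"dx":0,"dy":0,"dz":0,"claw":0,"turn":0},
  ],
)

```text
clock: 5.38
position: [485.8, -406.0, 304.2]
eef_rot: [[1.0, -0.0, -0.0], [-0.0, -1.0, -0.0], [-0.0, 0.0, -1.0]]
force: [-0.4, 0.5, 0.0]
width: 0.133
grasp_force: 58.7
```

Call:
drive_tool(
  increments=[
    {"dx":0.1,"dy":0.6,"dz":0,"claw":0,"turn":0},
    {"dx":0.1,"dy":0.9,"dz":0,"claw":0,"turn":0},
    {"dx":0.1,"dy":0.9,"dz":0,"claw":0,"turn":0},
    {"dx":0.1,"dy":0.9,"dz":0,"claw":0,"turn":0},
    {"dx":0.1,"dy":0.9,"dz":0,"claw":0,"turn":0},
  ],
)

```text
clock: 6.0
position: [498.9, -298.8, 304.4]
eef_rot: [[1.0, 0.0, 0.0], [0.0, -1.0, 0.0], [0.0, -0.0, -1.0]]
force: [0.6, -0.2, -0.3]
width: 0.137
grasp_force: 58.7
```

Call:
drive_tool(
  increments=[
    {"dx":0.1,"dy":0.9,"dz":0,"claw":0,"turn":0},
    {"dx":0.1,"dy":0.9,"dz":0,"claw":0,"turn":0},
    {"dx":0,"dy":0.6,"dz":0,"claw":0,"turn":0},
    {"dx":0,"dy":0.36,"dz":0,"claw":0,"turn":0},
    {"dx":0,"dy":0,"dz":0,"claw":0,"turn":0},
  ],
)

```text
clock: 6.62
position: [503.7, -231.5, 304.3]
eef_rot: [[1.0, 0.0, 0.0], [0.0, -1.0, -0.0], [0.0, 0.0, -1.0]]
force: [-0.4, -0.3, -0.8]
width: 0.136
grasp_force: 58.7
```

Run:
```python
from h import *
np.set_printoptions(precision=1,suppress=True)
o=arm.get_obs();print(o["clock"],o["position"],o["force"])
p=o["position"];a=[]
for n in("top","side"):
    im,d=arm.get_image(n);cv2.imwrite(f"pics/{n}2.png",im[:,:,::-1]);np.save(n+"2.npy",d)
    c=proj(n,[505,-232,190]).astype(int);print(n,c)
    a.append(cv2.resize(im[c[1]-50:c[1]+50,c[0]-40:c[0]+40,::-1],None,fx=5,fy=5,interpolation=cv2.INTER_CUBIC))
    W=cloud(n,d)
    m=(abs(W[...,0]-505)<25)&(abs(W[...,1]+232)<25)&(W[...,2]>150)&(W[...,2]<280)
    P=W[m];print(n,len(P))
    for z in range(150,280,10):
        q=P[abs(P[:,2]-z)<5]
        if len(q):print(z,len(q),np.median(q,0),q.min(0),q.max(0))
cv2.imwrite("pics/over.png",np.hstack(a))
```

```text
6.625 [ 503.7 -231.5  304.3] [-0.4 -0.3 -0.8]
top [187 244]
top 118
170 6 [ 502.9 -231.8  172.5] [ 501.5 -234.2  170.3] [ 505.5 -228.5  174.9]
180 9 [ 503.2 -231.   179.5] [ 502.2 -233.9  175.9] [ 504.9 -228.3  183.8]
190 10 [ 503.  -232.   192.3] [ 502.4 -234.8  185.1] [ 505.7 -228.2  194.6]
200 10 [ 503.3 -231.3  199.3] [ 502.3 -234.7  195.9] [ 505.1 -227.5  205. ]
210 12 [ 503.  -231.7  211.2] [ 502.3 -234.6  205.2] [ 504.8 -227.7  214.7]
220 10 [ 503.5 -231.9  218.8] [ 502.6 -234.8  215.6] [ 507.2 -227.5  224. ]
230 9 [ 503.2 -232.7  229.5] [ 501.6 -235.2  225.7] [ 505.6 -228.6  233.7]
240 13 [ 503.5 -232.2  238.7] [ 501.7 -235.1  235.3] [ 506.2 -228.4  244.9]
250 12 [ 503.1 -232.8  250.5] [ 502.3 -235.5  245.9] [ 506.5 -228.5  254.9]
260 13 [ 503.  -232.2  260.6] [ 502.  -235.4  255.2] [ 506.5 -228.   265. ]
270 10 [ 503.1 -232.4  269.2] [ 502.4 -235.3  265.8] [ 503.8 -229.5  274.9]
side [275 149]
side 209
160 4 [ 506.  -229.8  163.1] [ 504.5 -231.   161.9] [ 506.8 -224.5  164.3]
170 15 [ 504.7 -232.8  171.8] [ 501.5 -238.1  166.2] [ 509.2 -230.4  174.3]
180 18 [ 505.4 -232.8  180. ] [ 502.4 -235.5  175.1] [ 509.3 -228.2  184.8]
190 14 [ 504.9 -233.6  190.4] [ 500.9 -236.3  185.2] [ 507.3 -225.4  194.4]
200 19 [ 504.7 -233.   200. ] [ 499.7 -236.5  195.1] [ 508.9 -227.   204.7]
210 18 [ 504.5 -233.3  209.8] [ 501.2 -240.3  205.1] [ 510.1 -228.5  214.1]
220 19 [ 504.7 -233.1  219.4] [ 502.1 -237.   215.3] [ 512.3 -229.1  224.6]
230 17 [ 505.  -233.7  230.3] [ 502.4 -237.7  225.5] [ 510.6 -229.   234.6]
240 19 [ 504.2 -232.4  240.4] [ 499.8 -237.5  235.1] [ 509.4 -226.   244.8]
250 19 [ 505.  -234.1  250.8] [ 501.3 -237.4  245.3] [ 510.6 -229.7  254.9]
260 18 [ 504.8 -233.5  259.8] [ 501.9 -238.1  255.3] [ 511.4 -229.   263.9]
270 21 [ 505.  -233.3  270.3] [ 501.  -238.5  265.2] [ 507.6 -228.3  274.9]
```

View pics/over.png

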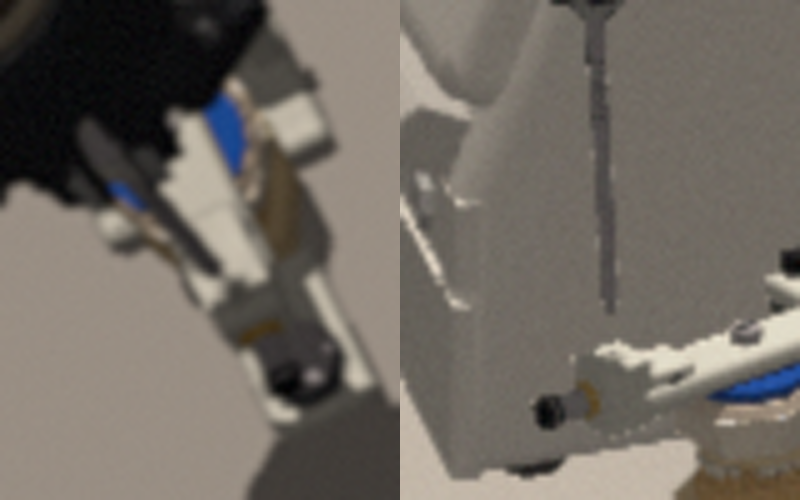

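The pin hangs upright over the sleeve, with its tip about 20 mm above the mouth. I'll measure the tip-to-bore offset consistently in both cameras.

Run:
```python
from h import *
from scipy.optimize import least_squares
np.set_printoptions(precision=2,suppress=True)
hole={};pin={}
for n,c in(("top",(194,251.5)),("side",(277,169.6))):
    g=cv2.imread(f"pics/{n}0.png").astype(float).mean(2)
    u0,v0=int(c[0]),int(round(c[1]));r=4 if n=="top" else 3
    G=g[v0-6:v0+7,u0-6:u0+7];print(G.round().astype(int))
    v,u=np.mgrid[v0-r:v0+r+1,u0-r:u0+r+1];s=g[v0-r:v0+r+1,u0-r:u0+r+1]
    w=np.clip(np.percentile(s,60)-12-s,0,None)*(np.hypot(u-c[0],v-c[1])<=3.6)
    hole[n]=np.array([(w*u).sum(),(w*v).sum()])/w.sum();print(n,hole[n],ray(n,*hole[n],141))
    W=cloud(n,np.load(n+"2.npy"))
    m=(np.abs(W[...,0]-505)<9)&(np.abs(W[...,1]+232)<9)&(W[...,2]>166)&(W[...,2]<268)
    pin[n]=np.array([[np.median(np.where(m[y])[0]),y] for y in np.where(m.sum(1)>0)[0]]) if n=="side" else np.argwhere(m)[:,::-1].astype(float)
def dist(n,xy):
    a,b=proj(n,[*xy,160]),proj(n,[*xy,270]);t=(b-a)/np.linalg.norm(b-a);q=pin[n]-a
    return q[:,0]*t[1]-q[:,1]*t[0]
f=lambda p:np.r_[dist("top",p)/len(pin["top"])**.5,dist("side",p)/len(pin["side"])**.5]
r=least_squares(f,[505,-232],loss="soft_l1");print("pin axis",r.x)
for n in pin:print(n,dist(n,r.x).mean(),dist(n,r.x).std())
h=least_squares(lambda p:np.r_[proj("top",[*p,141])-hole["top"],proj("side",[*p,141])-hole["side"]],[505,-232]);print("hole",h.x,h.fun)
```

```text
[[181 180 180 179 180 181 181 179 180 176 163 134 105]
 [180 180 180 179 179 179 177 176 177 178 172 146 107]
 [182 180 180 175 167 164 162 163 169 176 176 161 124]
 [182 181 173 159 137 128 128 130 148 167 177 170 142]
 [181 177 166 141 111  94  86  94 122 151 170 176 161]
 [182 175 157 128  97  70  61  71 101 136 165 177 171]
 [181 175 155 126  89  62  54  65  97 137 167 178 177]
 [174 177 163 136 100  70  63  81 118 153 173 178 180]
 [164 176 172 153 126 103  99 117 146 168 177 180 177]
 [155 174 178 171 158 148 147 154 168 177 177 172 161]
 [149 168 178 182 178 174 173 176 175 172 162 143 123]
 [150 166 178 182 182 181 178 172 162 143 125 101  81]
 [147 161 175 183 180 172 161 144 124 105  92  82  72]]
top [193.82 251.71] [ 504.61 -232.28  141.  ]
[[119 118 120 117 117 117 116 117 117 117 117 120 116]
 [116 117 120 119 116 119 117 119 117 116 116 116 116]
 [119 118 117 117 116 117 120 130 121 116 116 118 117]
 [116 117 117 120 133 136 145 204 156 135 121 117 117]
 [120 133 135 147 207 218 217 225 222 212 153 138 134]
 [147 209 220 222 217 196 171 200 221 227 221 217 215]
 [219 229 229 217 201 166 154 174 193 220 229 228 223]
 [188 218 225 218 183 140 138 157 189 218 221 218 179]
 [118 149 191 218 222 219 216 215 213 180 170 135 116]
 [100 104 122 169 217 219 184 168 134 116 113 107 103]
 [105 105 101 112 138 129 114 113 105 100 101 101 102]
 [135 141 111 101 105 101 102 104 104 102 100 102 104]
 [135 148 111 100  98 102 103 104  99 101 103 102 102]]
side [276.61 169.27] [ 507.21 -226.71  141.  ]
pin axis [ 506.57 -230.92]
top 0.003380869249295979 1.4435664835269664
side 0.0012259485926668413 0.34023347483668837
hole [ 504.76 -231.52] [-0.43  0.12  0.28  1.12]
```

Call:
drive_tool(
  increments=[
    {"dx":-0.07,"dy":-0.04,"dz":0,"claw":0,"turn":0},
    {"dx":0,"dy":0,"dz":-0.2,"claw":0,"turn":0},
    {"dx":0,"dy":0,"dz":-0.3,"claw":0,"turn":0},
    {"dx":0,"dy":0,"dz":-0.2,"claw":0,"turn":0},
    {"dx":0,"dy":0,"dz":0,"claw":0,"turn":0},
  ],
)

```text
clock: 7.35
position: [501.4, -232.6, 285.8]
eef_rot: [[1.0, -0.0, -0.002], [-0.0, -1.0, 0.001], [-0.002, -0.001, -1.0]]
force: [0.3, -0.2, -0.7]
width: 0.134
grasp_force: 58.7
```

Call:
drive_tool(
  increments=[
    {"dx":0,"dy":0,"dz":-0.08,"claw":0,"turn":0},
    {"dx":0,"dy":0,"dz":-0.08,"claw":0,"turn":0},
    {"dx":0,"dy":0,"dz":-0.08,"claw":0,"turn":0},
    {"dx":0,"dy":0,"dz":0,"claw":0,"turn":0},
    {"dx":0,"dy":0,"dz":0,"claw":0,"turn":0},
  ],
)

```text
clock: 7.98
position: [501.9, -232.9, 280.9]
eef_rot: [[1.0, -0.0, 0.0], [-0.0, -1.0, -0.0], [0.0, 0.0, -1.0]]
force: [-1.1, -0.6, -0.1]
width: 0.138
grasp_force: 58.7
```

Call:
drive_tool(
  increments=[
    {"dx":0,"dy":0,"dz":-0.06,"claw":0,"turn":0},
    {"dx":0,"dy":0,"dz":-0.06,"claw":0,"turn":0},
    {"dx":0,"dy":0,"dz":0,"claw":0,"turn":0},
    {"dx":0,"dy":0,"dz":0,"claw":0,"turn":0},
    {"dx":0,"dy":0,"dz":0,"claw":0,"turn":0},
  ],
)

```text
clock: 8.6
position: [501.9, -232.9, 277.8]
eef_rot: [[1.0, -0.0, 0.0], [-0.0, -1.0, -0.0], [0.0, 0.0, -1.0]]
force: [0.4, 0.2, -0.4]
width: 0.135
grasp_force: 58.7
```

Call:
drive_tool(
  increments=[
    {"dx":0,"dy":0,"dz":-0.06,"claw":0,"turn":0},
    {"dx":0,"dy":0,"dz":-0.06,"claw":0,"turn":0},
    {"dx":0,"dy":0,"dz":0,"claw":0,"turn":0},
    {"dx":0,"dy":0,"dz":0,"claw":0,"turn":0},
    {"dx":0,"dy":0,"dz":0,"claw":0,"turn":0},
  ],
)

```text
clock: 9.22
position: [501.9, -232.9, 274.8]
eef_rot: [[1.0, -0.0, 0.0], [-0.0, -1.0, -0.0], [0.0, 0.0, -1.0]]
force: [-0.5, -0.1, -0.6]
width: 0.137
grasp_force: 58.7
```

Call:
drive_tool(
  increments=[
    {"dx":0,"dy":0,"dz":-0.06,"claw":0,"turn":0},
    {"dx":0,"dy":0,"dz":-0.06,"claw":0,"turn":0},
    {"dx":0,"dy":0,"dz":0,"claw":0,"turn":0},
    {"dx":0,"dy":0,"dz":0,"claw":0,"turn":0},
    {"dx":0,"dy":0,"dz":0,"claw":0,"turn":0},
  ],
)

```text
clock: 9.85
position: [501.9, -232.9, 271.8]
eef_rot: [[1.0, -0.0, 0.0], [-0.0, -1.0, -0.0], [0.0, 0.0, -1.0]]
force: [0.4, -0.3, -0.8]
width: 0.132
grasp_force: 58.7
```

Run:
```python
from h import *
a=[]
for n in("top","side"):
    im,d=arm.get_image(n)
    c=proj(n,[505,-232,150]).astype(int)
    a.append(cv2.resize(im[c[1]-50:c[1]+50,c[0]-40:c[0]+40,::-1],None,fx=5,fy=5,interpolation=cv2.INTER_CUBIC))
cv2.imwrite("pics/ins.png",np.hstack(a))
```

```text
(no output)
```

View pics/ins.png

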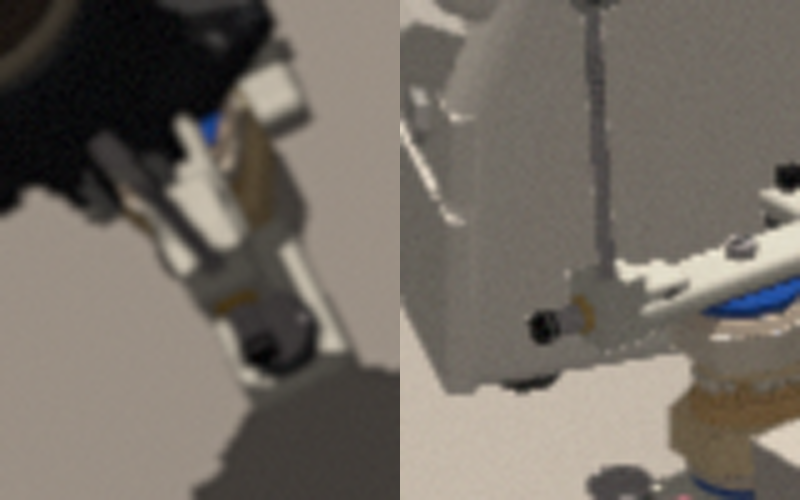

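The side view shows the pin entering the bore at about (608,275) in the crop, matching the mouth position, with no side load. I'll keep going into the plunger.

Call:
drive_tool(
  increments=[
    {"dx":0,"dy":0,"dz":-0.08,"claw":0,"turn":0},
    {"dx":0,"dy":0,"dz":-0.08,"claw":0,"turn":0},
    {"dx":0,"dy":0,"dz":0,"claw":0,"turn":0},
    {"dx":0,"dy":0,"dz":0,"claw":0,"turn":0},
    {"dx":0,"dy":0,"dz":0,"claw":0,"turn":0},
  ],
)

```text
clock: 10.58
position: [502.1, -233.0, 268.1]
eef_rot: [[1.0, -0.0, 0.001], [-0.0, -1.0, -0.0], [0.001, 0.0, -1.0]]
force: [-0.6, 0.4, 3.1]
width: 0.136
grasp_force: 59.1
```

Plunger contact: Fz is 3 N.

Call:
drive_tool(
  increments=[
    {"dx":0,"dy":0,"dz":-0.06,"claw":0,"turn":0},
    {"dx":0,"dy":0,"dz":-0.06,"claw":0,"turn":0},
    {"dx":0,"dy":0,"dz":-0.06,"claw":0,"turn":0},
    {"dx":0,"dy":0,"dz":0,"claw":0,"turn":0},
    {"dx":0,"dy":0,"dz":0,"claw":0,"turn":0},
  ],
)

```text
clock: 11.2
position: [502.1, -233.0, 263.7]
eef_rot: [[1.0, -0.0, 0.001], [-0.0, -1.0, -0.0], [0.001, 0.0, -1.0]]
force: [-0.7, 0.5, 5.3]
width: 0.133
grasp_force: 59.5
```

Call:
drive_tool(
  increments=[
    {"dx":0,"dy":0,"dz":-0.06,"claw":0,"turn":0},
    {"dx":0,"dy":0,"dz":-0.06,"claw":0,"turn":0},
    {"dx":0,"dy":0,"dz":-0.06,"claw":0,"turn":0},
    {"dx":0,"dy":0,"dz":0,"claw":0,"turn":0},
    {"dx":0,"dy":0,"dz":0,"claw":0,"turn":0},
  ],
)

```text
clock: 11.82
position: [502.1, -233.1, 259.1]
eef_rot: [[1.0, -0.0, 0.001], [-0.0, -1.0, -0.001], [0.001, 0.001, -1.0]]
force: [-0.0, 0.9, 4.4]
width: 0.137
grasp_force: 59.4
```

Call:
drive_tool(
  increments=[
    {"dx":0,"dy":0,"dz":-0.15,"claw":0,"turn":0},
    {"dx":0,"dy":0,"dz":-0.15,"claw":0,"turn":0},
    {"dx":0,"dy":0,"dz":-0.15,"claw":0,"turn":0},
    {"dx":0,"dy":0,"dz":-0.15,"claw":0,"turn":0},
    {"dx":0,"dy":0,"dz":0,"claw":0,"turn":0},
  ],
)

```text
clock: 12.45
position: [501.9, -232.9, 243.6]
eef_rot: [[1.0, -0.0, 0.0], [-0.0, -1.0, -0.0], [0.0, 0.0, -1.0]]
force: [1.1, -0.5, 2.0]
width: 0.133
grasp_force: 59.1
```

Call:
drive_tool(
  increments=[
    {"dx":0,"dy":0,"dz":-0.2,"claw":0,"turn":0},
    {"dx":0,"dy":0,"dz":-0.2,"claw":0,"turn":0},
    {"dx":0,"dy":0,"dz":-0.2,"claw":0,"turn":0},
    {"dx":0,"dy":0,"dz":-0.2,"claw":0,"turn":0},
    {"dx":0,"dy":0,"dz":0,"claw":0,"turn":0},
  ],
)

```text
clock: 13.08
position: [501.6, -232.7, 222.9]
eef_rot: [[1.0, -0.0, -0.001], [-0.0, -1.0, 0.0], [-0.001, -0.0, -1.0]]
force: [0.2, 0.5, -0.2]
width: 0.136
grasp_force: 58.8
```

Call:
drive_tool(
  increments=[
    {"dx":0,"dy":0,"dz":-0.2,"claw":0,"turn":0},
    {"dx":0,"dy":0,"dz":-0.2,"claw":0,"turn":0},
    {"dx":0,"dy":0,"dz":-0.2,"claw":0,"turn":0},
    {"dx":0,"dy":0,"dz":-0.15,"claw":0,"turn":0},
    {"dx":0,"dy":0,"dz":0,"claw":0,"turn":0},
  ],
)

```text
clock: 13.7
position: [501.9, -232.7, 204.7]
eef_rot: [[1.0, -0.0, -0.0], [-0.0, -1.0, 0.0], [-0.0, -0.0, -1.0]]
force: [1.6, 0.1, 1.4]
width: 0.136
grasp_force: 59.1
```

Run:
```python
from h import *
np.set_printoptions(precision=1,suppress=True)
o=arm.get_obs();print(o["position"],o["force"])
# cup height estimate from initial depths
for n in("top","side"):
    W=cloud(n,np.load(n+"0.npy"))
    m=(np.hypot(W[...,0]-505,W[...,1]+232)<16)&(W[...,2]>15)&(W[...,2]<70)
    P=W[m];print(n,len(P),np.histogram(P[:,2],np.arange(15,71,3)))
```

```text
[ 501.9 -232.7  204.7] [1.6 0.1 1.4]
top 141 (array([ 1,  3, 17, 21,  3,  0,  4, 37, 35, 20,  0,  0,  0,  0,  0,  0,  0,
        0]), array([15, 18, 21, 24, 27, 30, 33, 36, 39, 42, 45, 48, 51, 54, 57, 60, 63,
       66, 69]))
side 137 (array([ 0,  3, 14, 30,  7,  0,  2, 27, 53,  1,  0,  0,  0,  0,  0,  0,  0,
        0]), array([15, 18, 21, 24, 27, 30, 33, 36, 39, 42, 45, 48, 51, 54, 57, 60, 63,
       66, 69]))
```

Call:
drive_tool(
  increments=[
    {"dx":0,"dy":0,"dz":-0.14,"claw":0,"turn":0},
    {"dx":0,"dy":0,"dz":-0.14,"claw":0,"turn":0},
    {"dx":0,"dy":0,"dz":-0.14,"claw":0,"turn":0},
    {"dx":0,"dy":0,"dz":-0.08,"claw":0,"turn":0},
    {"dx":0,"dy":0,"dz":0,"claw":0,"turn":0},
  ],
  grip_force=30,
)

```text
clock: 14.32
position: [502.1, -232.6, 192.7]
eef_rot: [[1.0, -0.001, 0.001], [-0.001, -1.0, 0.001], [0.001, -0.001, -1.0]]
force: [0.7, 1.3, 4.5]
width: 0.136
grasp_force: 59.6
```

Call:
drive_tool(
  increments=[
    {"dx":0,"dy":0,"dz":-0.04,"claw":0,"turn":0},
    {"dx":0,"dy":0,"dz":-0.04,"claw":0,"turn":0},
    {"dx":0,"dy":0,"dz":-0.04,"claw":0,"turn":0},
    {"dx":0,"dy":0,"dz":0,"claw":0,"turn":0},
    {"dx":0,"dy":0,"dz":0,"claw":0,"turn":0},
  ],
)

```text
clock: 14.95
position: [502.2, -232.6, 190.0]
eef_rot: [[1.0, -0.001, 0.001], [-0.001, -1.0, 0.001], [0.001, -0.001, -1.0]]
force: [0.1, 2.9, 6.0]
width: 0.135
grasp_force: 59.7
```

Call:
drive_tool(
  increments=[
    {"dx":0,"dy":0.01,"dz":-0.02,"claw":0,"turn":0},
    {"dx":0,"dy":0,"dz":-0.02,"claw":0,"turn":0},
    {"dx":0,"dy":0,"dz":-0.02,"claw":0,"turn":0},
    {"dx":0,"dy":0,"dz":-0.02,"claw":0,"turn":0},
    {"dx":0,"dy":0,"dz":0,"claw":0,"turn":0},
  ],
)

```text
clock: 15.58
position: [502.4, -232.5, 188.4]
eef_rot: [[1.0, -0.0, 0.001], [-0.0, -1.0, 0.0], [0.001, -0.0, -1.0]]
force: [0.8, 2.2, 6.7]
width: 0.141
grasp_force: 59.7
```

Call:
drive_tool(
  increments=[
    {"dx":0,"dy":0.01,"dz":-0.02,"claw":0,"turn":0},
    {"dx":0,"dy":0,"dz":-0.02,"claw":0,"turn":0},
    {"dx":0,"dy":0,"dz":-0.02,"claw":0,"turn":0},
    {"dx":0,"dy":0,"dz":0,"claw":0,"turn":0},
    {"dx":0,"dy":0,"dz":0,"claw":0,"turn":0},
  ],
)

```text
clock: 16.2
position: [502.4, -232.4, 186.8]
eef_rot: [[1.0, -0.0, 0.001], [-0.0, -1.0, -0.0], [0.001, 0.0, -1.0]]
force: [0.9, 2.2, 7.0]
width: 0.133
grasp_force: 59.7
```

Call:
drive_tool(
  increments=[
    {"dx":0,"dy":0,"dz":-0.02,"claw":0,"turn":0},
    {"dx":0,"dy":0,"dz":-0.02,"claw":0,"turn":0},
    {"dx":0,"dy":0,"dz":-0.02,"claw":0,"turn":0},
    {"dx":0,"dy":0,"dz":0,"claw":0,"turn":0},
    {"dx":0,"dy":0,"dz":0,"claw":0,"turn":0},
  ],
)

```text
clock: 16.82
position: [502.4, -232.4, 185.3]
eef_rot: [[1.0, -0.0, 0.001], [-0.0, -1.0, -0.0], [0.001, 0.0, -1.0]]
force: [-0.7, 1.0, 7.2]
width: 0.135
grasp_force: 59.7
```

Call:
drive_tool(
  increments=[
    {"dx":0,"dy":0,"dz":-0.02,"claw":0,"turn":0},
    {"dx":0,"dy":0,"dz":-0.02,"claw":0,"turn":0},
    {"dx":0,"dy":0,"dz":0,"claw":0,"turn":0},
    {"dx":0,"dy":0,"dz":0,"claw":0,"turn":0},
    {"dx":0,"dy":0,"dz":0,"claw":0,"turn":0},
  ],
)

```text
clock: 17.45
position: [502.4, -232.4, 184.3]
eef_rot: [[1.0, -0.0, 0.001], [-0.0, -1.0, -0.0], [0.001, 0.0, -1.0]]
force: [-0.4, 2.0, 7.3]
width: 0.132
grasp_force: 59.7
```

Call:
drive_tool(
  increments=[
    {"dx":0,"dy":0,"dz":-0.02,"claw":0,"turn":0},
    {"dx":0,"dy":0,"dz":-0.02,"claw":0,"turn":0},
    {"dx":0,"dy":0,"dz":0,"claw":0,"turn":0},
    {"dx":0,"dy":0,"dz":0,"claw":0,"turn":0},
    {"dx":0,"dy":0,"dz":0,"claw":0,"turn":0},
  ],
)

```text
clock: 18.08
position: [502.4, -232.3, 183.3]
eef_rot: [[1.0, -0.0, 0.001], [-0.0, -1.0, -0.0], [0.001, 0.0, -1.0]]
force: [0.2, 1.6, 6.8]
width: 0.133
grasp_force: 59.7
```

Call:
drive_tool(
  increments=[
    {"dx":0,"dy":0,"dz":-0.02,"claw":0,"turn":0},
    {"dx":0,"dy":0,"dz":-0.02,"claw":0,"turn":0},
    {"dx":0,"dy":0,"dz":0,"claw":0,"turn":0},
    {"dx":0,"dy":0,"dz":0,"claw":0,"turn":0},
    {"dx":0,"dy":0,"dz":0,"claw":0,"turn":0},
  ],
)

```text
clock: 18.7
position: [502.4, -232.4, 183.0]
eef_rot: [[1.0, -0.0, 0.001], [-0.0, -1.0, -0.0], [0.001, 0.0, -1.0]]
force: [-1.2, 3.5, 10.4]
width: 0.134
grasp_force: 59.9
```

Contact at a tip height of about 40 mm, matching the cup's depth reading. I'll take one small confirming step.

Call:
drive_tool(
  increments=[
    {"dx":0,"dy":0,"dz":-0.015,"claw":0,"turn":0},
    {"dx":0,"dy":0,"dz":0,"claw":0,"turn":0},
    {"dx":0,"dy":0,"dz":0,"claw":0,"turn":0},
    {"dx":0,"dy":0,"dz":0,"claw":0,"turn":0},
    {"dx":0,"dy":0,"dz":0,"claw":0,"turn":0},
  ],
)

```text
clock: 19.32
position: [502.5, -232.4, 183.0]
eef_rot: [[1.0, -0.0, 0.001], [-0.0, -1.0, 0.0], [0.001, -0.0, -1.0]]
force: [-2.4, 2.6, 11.3]
width: 0.138
grasp_force: 60.0
```

Call:
drive_tool(
  increments=[
    {"dx":0,"dy":0,"dz":0,"claw":0.2,"turn":0},
    {"dx":0,"dy":0,"dz":0,"claw":0.3,"turn":0},
    {"dx":0,"dy":0,"dz":0,"claw":0.45,"turn":0},
    {"dx":0,"dy":0,"dz":0,"claw":0.5,"turn":0},
    {"dx":0,"dy":0,"dz":0,"claw":0.5,"turn":0},
  ],
)

```text
clock: 19.95
position: [501.8, -232.4, 180.9]
eef_rot: [[1.0, -0.0, -0.0], [-0.0, -1.0, 0.0], [-0.0, -0.0, -1.0]]
force: [-0.3, -0.3, 0.2]
width: 0.499
grasp_force: 0.0
```

Call:
drive_tool(
  increments=[
    {"dx":0,"dy":0,"dz":0.3,"claw":0.5,"turn":0},
    {"dx":0,"dy":0,"dz":0.6,"claw":0.5,"turn":0},
    {"dx":0,"dy":0,"dz":0.8,"claw":0.5,"turn":0},
    {"dx":0,"dy":0,"dz":0.8,"claw":0.5,"turn":0},
    {"dx":0,"dy":0,"dz":0,"claw":0.5,"turn":0},
  ],
)

```text
clock: 20.58
position: [503.6, -233.3, 246.9]
eef_rot: [[1.0, -0.0, 0.005], [-0.0, -1.0, -0.003], [0.005, 0.003, -1.0]]
force: [1.3, 0.4, 0.9]
width: 0.501
grasp_force: 0.0
```

Run:
```python
from h import *
np.set_printoptions(precision=1,suppress=True)
im,d=arm.get_image("side");c=proj("side",[505,-232,110]).astype(int)
cv2.imwrite("pics/fin.png",cv2.resize(im[c[1]-60:c[1]+60,c[0]-60:c[0]+60,::-1],None,fx=5,fy=5,interpolation=cv2.INTER_CUBIC))
W=cloud("side",d);m=(np.hypot(W[...,0]-505,W[...,1]+232)<14)&(W[...,2]>146)&(W[...,2]<215)
P=W[m]
for z in range(150,215,8):
    q=P[abs(P[:,2]-z)<4]
    if len(q):print(z,len(q),np.median(q,0))
print(P[:,2].max());o=arm.get_obs();print(o["clock"],o["position"],o["force"])
```

```text
150 11 [ 502.9 -234.5  149.9]
158 14 [ 503.2 -233.7  157. ]
166 13 [ 502.5 -234.4  165.8]
174 22 [ 502.9 -236.9  174.4]
182 25 [ 501.5 -235.2  182.2]
190 32 [ 503.9 -235.6  191.6]
198 3 [ 503.8 -233.9  194.7]
194.90803212140375
20.625 [ 502.7 -232.8  245.3] [1.2 0.2 0.7]
```

View pics/fin.png

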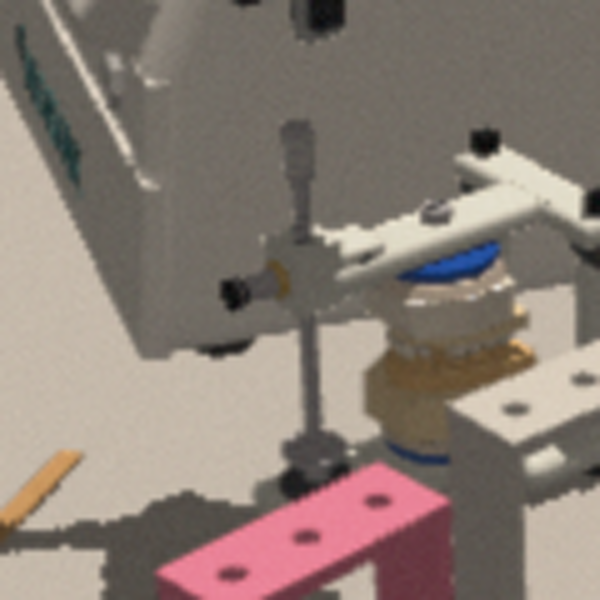

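The side view shows the pin upright in the sleeve with its tip on the cup at about (313,445) in the crop. In case opening the pads lifted it slightly, I'll tap the head gently with the shut fingers.

Call:
drive_tool(
  increments=[
    {"dx":0.08,"dy":0.04,"dz":0,"claw":0,"turn":0},
    {"dx":0,"dy":0,"dz":0,"claw":0,"turn":0},
    {"dx":0,"dy":0,"dz":0,"claw":0,"turn":0},
    {"dx":0,"dy":0,"dz":-0.5,"claw":0,"turn":0},
    {"dx":0,"dy":0,"dz":-0.3,"claw":0,"turn":0},
  ],
)

```text
clock: 21.25
position: [503.2, -231.0, 222.1]
eef_rot: [[1.0, -0.0, -0.002], [-0.0, -1.0, 0.001], [-0.002, -0.001, -1.0]]
force: [0.2, -0.0, 0.8]
width: 0.002
grasp_force: 0.0
```

Call:
drive_tool(
  increments=[
    {"dx":0,"dy":0,"dz":-0.3,"claw":0,"turn":0},
    {"dx":0,"dy":0,"dz":-0.2,"claw":0,"turn":0},
    {"dx":0,"dy":0,"dz":-0.12,"claw":0,"turn":0},
    {"dx":0,"dy":0,"dz":0,"claw":0,"turn":0},
    {"dx":0,"dy":0,"dz":0,"claw":0,"turn":0},
  ],
)

```text
clock: 21.88
position: [504.1, -231.5, 208.5]
eef_rot: [[1.0, -0.0, 0.001], [-0.0, -1.0, -0.0], [0.001, 0.0, -1.0]]
force: [0.3, 0.0, 0.5]
width: -0.001
grasp_force: 0.0
```

Call:
drive_tool(
  increments=[
    {"dx":0,"dy":0,"dz":-0.06,"claw":0,"turn":0},
    {"dx":0,"dy":0,"dz":-0.06,"claw":0,"turn":0},
    {"dx":0,"dy":0,"dz":-0.04,"claw":0,"turn":0},
    {"dx":0,"dy":0,"dz":0,"claw":0,"turn":0},
    {"dx":0,"dy":0,"dz":0,"claw":0,"turn":0},
  ],
)

```text
clock: 22.5
position: [503.9, -231.4, 204.1]
eef_rot: [[1.0, -0.0, 0.0], [-0.0, -1.0, 0.0], [0.0, -0.0, -1.0]]
force: [0.6, 0.1, 0.3]
width: -0.001
grasp_force: 0.0
```

Call:
drive_tool(
  increments=[
    {"dx":0,"dy":0,"dz":-0.02,"claw":0,"turn":0},
    {"dx":0,"dy":0,"dz":-0.02,"claw":0,"turn":0},
    {"dx":0,"dy":0,"dz":0,"claw":0,"turn":0},
    {"dx":0,"dy":0,"dz":0,"claw":0,"turn":0},
    {"dx":0,"dy":0,"dz":0,"claw":0,"turn":0},
  ],
)

```text
clock: 23.12
position: [503.9, -231.4, 203.2]
eef_rot: [[1.0, -0.0, 0.0], [-0.0, -1.0, 0.0], [0.0, -0.0, -1.0]]
force: [0.7, -0.6, 0.0]
width: 0.0
grasp_force: 0.0
```

Call:
drive_tool(
  increments=[
    {"dx":0,"dy":0,"dz":-0.02,"claw":0,"turn":0},
    {"dx":0,"dy":0,"dz":-0.02,"claw":0,"turn":0},
    {"dx":0,"dy":0,"dz":0,"claw":0,"turn":0},
    {"dx":0,"dy":0,"dz":0,"claw":0,"turn":0},
    {"dx":0,"dy":0,"dz":0,"claw":0,"turn":0},
  ],
)

```text
clock: 23.75
position: [504.0, -231.4, 202.5]
eef_rot: [[1.0, -0.0, 0.0], [-0.0, -1.0, -0.0], [0.0, 0.0, -1.0]]
force: [-0.1, 0.0, 3.3]
width: -0.002
grasp_force: 1.9
```

Call:
drive_tool(
  increments=[
    {"dx":0,"dy":0,"dz":-0.016,"claw":0,"turn":0},
    {"dx":0,"dy":0,"dz":0,"claw":0,"turn":0},
    {"dx":0,"dy":0,"dz":0,"claw":0,"turn":0},
    {"dx":0,"dy":0,"dz":0,"claw":0,"turn":0},
    {"dx":0,"dy":0,"dz":0,"claw":0,"turn":0},
  ],
)

```text
clock: 24.38
position: [504.1, -231.4, 202.5]
eef_rot: [[1.0, -0.0, 0.0], [-0.0, -1.0, -0.0], [0.0, 0.0, -1.0]]
force: [-1.7, 0.6, 5.4]
width: -0.001
grasp_force: 2.9
```

Call:
drive_tool(
  increments=[
    {"dx":0,"dy":0,"dz":-0.02,"claw":0,"turn":0},
    {"dx":0,"dy":0,"dz":-0.01,"claw":0,"turn":0},
    {"dx":0,"dy":0,"dz":0,"claw":0,"turn":0},
    {"dx":0,"dy":0,"dz":0,"claw":0,"turn":0},
    {"dx":0,"dy":0,"dz":0,"claw":0,"turn":0},
  ],
)

```text
clock: 25.0
position: [504.1, -231.4, 202.4]
eef_rot: [[1.0, -0.0, 0.0], [-0.0, -1.0, -0.0], [0.0, 0.0, -1.0]]
force: [-1.7, 1.8, 8.9]
width: 0.0
grasp_force: 4.3
```

The pin holds at 8.9 N, above the roughly 7 N of drag, so it's seated. I'll back away and hand in.

Call:
drive_tool(
  increments=[
    {"dx":0,"dy":0,"dz":0.2,"claw":0,"turn":0},
    {"dx":0,"dy":0,"dz":0.6,"claw":0,"turn":0},
    {"dx":0,"dy":0,"dz":0.8,"claw":0,"turn":0},
    {"dx":0,"dy":0,"dz":0.4,"claw":0,"turn":0},
    {"dx":0,"dy":0,"dz":0,"claw":0,"turn":0},
  ],
)

```text
clock: 25.62
position: [504.5, -231.7, 252.1]
eef_rot: [[1.0, -0.0, 0.002], [-0.0, -1.0, -0.001], [0.002, 0.001, -1.0]]
force: [0.1, -0.0, -0.3]
width: 0.0
grasp_force: 0.0
```

```bash
python3 -c "
from rig import arm
print(arm.get_obs()['position']);print(arm.finish_job())"
```

```text
[ 504.5380003  -231.74808685  252.14291229]
the job is handed in; nothing more can be done
None
```

I handed the job in at about 26 s: the steel pin is upright through the sleeve, past the plunger, with its tip on the incisal table cup, and the gripper is clear; hand-in returned no verdict.

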